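Clip the crank onto the slab roller's shaft

TASK

The crank has just been slipped back onto the shaft of the bench slab roller, and the larger of the two steel hairpin clips in the wooden block must lock it on. Lift the larger clip out and push its straight leg down through the upright cross hole in the shaft end until the clip is fully home, upright and square across the shaft with its sprung leg snapped round the shaft, then let go. Leave the smaller clip standing in its slot.

Things in the scene. Friction and masses are not known exactly. Their poses are not given: they have to be found in the camera images.
- clip: Larger steel hairpin clip, 111 mm tall, 8 mm wire, flat in its x-z plane, upright in a slot of a 45 mm high wood block (lift out 40 mm). Origin on the straight leg's axis, 46 mm above its tip, z up to the loop. Oval loop x -10..26, z 17..65 mm: grip it across its 8 mm thickness (y) at x 8, z 48, so fingertips clear the shaft. Sprung leg at x 18, throat z -17, flared foot z -36.
- clip_spring (a joint): How far the larger clip's sprung leg is bent open, rad: 0 at rest, about 0.2 while its throat passes the shaft, below 0.05 once it has snapped round the shaft and the clip is let go. Stiffness 1.2 N m/rad, pivot 41 mm above the throat: pushing home takes about 5 to 15 N.
- pin_hole (a point): Centre of the upright 15 x 15 mm bevelled through hole in the level 34 mm steel shaft, 80 mm above table. z up; y along the shaft: free end at y -28, 44 mm hub from y 25, cheek 48 mm above the axis from y 75 mm. Clip goes in from above, its y along the shaft, either way round. Home when its loop rests on the shaft: clip origin 0 to 5 mm below this point, up to 4 mm off sideways.
- small_clip: Smaller steel hairpin clip of the same shape, 81 mm tall, 5.6 mm wire, in the block's other slot, 76 mm along x from the larger: leave it there. Origin on its straight leg's axis, 35 mm above its tip, z up; loop top 45 mm above the origin.
Not all that is in view belongs to the job. What is shaped like the clip but blue, orange or purple is not meant.

How it is judged:
By the outcome, as a careful person would: the job done as asked, in the order asked, and still so for the second after the job is handed in, with the robot touching nothing.
It also fails if it takes over 38 s, if anything falls off the work surface, if the arm or the gripper's body presses on something with over 40 N, if the wrist force passes 120 N, or if a joint passes its speed limit or range.

ROBOT

A 6-joint arm with a two-finger parallel gripper is mounted at the origin on the work surface. World frame = base frame: x ahead of the robot, y to its left, z up, the work surface at z = 0. Lengths are in mm, angles in rad, forces in N, time in s.
With the tool pointing down it reaches from about 325 to 775 mm from the base axis. Payload 5.5 kg.
Tool frame: the origin (TCP) lies on the mounting face of the last link; the fingertips stand 173 mm ahead of it and the grasp point (between the pads) lies 155 mm ahead of it; x points along the fingers, y is the direction in which the jaws open and shut, and the axes are right-handed (so a half turn about x gives the same grasp; the last joint's range is limited). The gripper opens to 85 mm and grips with 20 to 120 N. Pads are 22 mm wide; open, the fingers measure 114 mm over their backs; the gripper's body (76 mm by 85 mm) begins 54 mm behind the grasp point. The pads swing forward as they close: fully open they stand 13 mm farther back than shut.
Start: joints at [1.279, 0.091, 1.231, -0, 1.82, -0.057], TCP at [139.593, 583.551, 404.675] pointing down, gripper open.
Joint ranges: [-2.87, 2.87], [-0.86, 2.18], [0.17, 2.46], [-1.51, 4.65], [0.06, 2.69], [-2.65, 2.65]. Speed limits (rad/s): [2.57, 2.57, 3.01, 3.14, 3.14, 3.14].

INTERFACE

Orientations are given as a 3x3 rotation matrix whose columns are the frame's x, y, z axes.
In Python, from plant import manip, vision gives the robot as it stands.
- The arm moves only by the shell command python3 -m inch 'ROWS'. ROWS is JSON, a list of rows, each an object with "dp": the shift along the tool's x, y, z in units of 25 mm (1.0 is 25 mm), a list of three; "rotation": the turn, a rotation vector about the tool's x, y, z in units of 5 degrees (1.0 is 5 degrees), a list of three; "jaw": the opening, from 0 (shut) to 1 (fully open). A call has 1 to 12 rows; each row is the pose to reach, as a shift and turn from the pose commanded when the call began, along the tool's axes at that moment; what a row does not reach only later rows make up. A row lasts 1/12 s, in which the tool goes at most 41.7 mm and 7.16 degrees, less where a joint would pass 70% of its speed; a pose out of reach is approached as far as the arm can. A call with a gripper value outside its range is refused whole. The fingers move at their own pace and stop on an object; the grip force is fixed at half the most. Time passes only in rows, so rows that repeat a pose let the fingers close. It gives the time, the measured TCP pose, the force and the opening at its end, in the units of the state.
- manip.observe(): the state, without advancing time (a new reading comes with each control period).
- vision.camera(name): name is "side" or "top" or "wrist"; returns the picture (480x640x3 uint8, red, green, blue); there is no depth.
- vision.calibration(name): a dict with "camera_matrix" (3x3 intrinsics, pixels), "k1" (the pictures are not rectified: a ray, as slopes to the right and down, at radius r is drawn at 1 + k1 r^2 times it, then the intrinsics apply), "R" (3x3) and "t" (3): a world point X has camera coordinates R X + t. Camera axes: x right, y down, z forward; pixel columns grow to the right and rows downward; lengths in mm; the calibration is good to about 2 mm. A picture is of the moment at which its call begins: read the wrist's pose just before it. calibration takes no time and is no camera call; for the wrist camera it gives the pose at the moment of the call.
- manip.finish_job(): hands the job in, once; it reports no verdict.
The state is a dict: "time_s": time; "q": joint angles; "qvel": joint speeds; "tau": joint torques, N m; "eef_pos": TCP position; "tcp_rot": TCP orientation; "force": force on the tool from outside, world axes, zero at the start; "moment": the same for the moment, N m; "grip_width": finger opening in mm.
Only numpy, scipy, OpenCV 4.12 (cv2) and the standard library are available. Lean on these libraries where they do the work, as an engineer would, in place of code of your own. Each camera call takes 0.05 s, during which the arm holds its last target. There are 200 camera calls.

## Working session

There is one attempt and no reset: what is moved stays moved. The work goes in short steps, Python scripts to look and compute and a shell command to move; the robot and the scene stay as the last step left them, time stands still between calls to the robot, and variables do not carry over. Pictures are saved under pics/ and viewed, about 8 in all and at most 12, crops included, and the job is handed in when it is done.

```bash
mkdir -p pics; cat > h.py <<'E'
import numpy as np, cv2
from plant import manip, vision
def save(cam,fn,crop=None,scale=1):
    c=vision.calibration(cam); im=vision.camera(cam)
    np.savez('/tmp/'+fn+'.npz',im=im,**{k:np.array(v) for k,v in c.items()})
    show(fn,fn,crop,scale)
def show(src,fn,crop=None,scale=1):
    im=np.load('/tmp/'+src+'.npz')['im']
    if crop: x0,y0,x1,y1=crop; im=im[y0:y1,x0:x1]
    if scale!=1: im=cv2.resize(im,None,fx=scale,fy=scale,interpolation=cv2.INTER_CUBIC)
    cv2.imwrite('pics/'+fn+'.png',im[...,::-1])
def ray(src,uv):
    c=np.load('/tmp/'+src+'.npz'); K=c['camera_matrix'];k=float(c['k1'])
    p=cv2.undistortPoints(np.array([[uv]],float),K,np.array([k,0,0,0.]))[0,0]
    d=c['R'].T@np.r_[p,1]; o=-c['R'].T@c['t']; return o,d/np.linalg.norm(d)
def onz(src,uv,z):
    o,d=ray(src,uv); return o+d*(z-o[2])/d[2]
def tri(s1,uv1,s2,uv2):
    A=np.zeros((3,3));b=np.zeros(3); L=[]
    for s,u in((s1,uv1),(s2,uv2)):
        o,d=ray(s,u);P=np.eye(3)-np.outer(d,d);A+=P;b+=P@o;L.append((P,o))
    X=np.linalg.solve(A,b); return X,[np.linalg.norm(P@(X-o)) for P,o in L]
def proj(src,X):
    c=np.load('/tmp/'+src+'.npz'); Y=c['R']@np.array(X,float)+c['t']
    s=Y[:2]/Y[2]; s=s*(1+float(c['k1'])*(s@s)); return (c['camera_matrix']@np.r_[s,1])[:2]
E
python3 - <<'E'
from h import *
np.set_printoptions(precision=3,suppress=True)
save('top','top0');save('side','side0')
s=manip.observe();print(s['time_s'],s['eef_pos'],np.array(s['tcp_rot']),s['grip_width'])
for c in('top','side'):
    k=vision.calibration(c);R=np.array(k['R']);print(c,-R.T@np.array(k['t']),R[2],k['camera_matrix'][0][0])
E
```

```text
0.1 [139.618 583.592 403.65 ] [[-0.     0.233  0.973]
 [-0.002  0.973 -0.233]
 [-1.    -0.002 -0.   ]] 85.2657615685541
top [ 360.877 -195.71  1002.814] [ 0.101  0.01  -0.995] 453.8060845728088
side [ 167.74  -601.086  696.635] [ 0.383  0.511 -0.769] 456.92140595003525
```

View pics/top0.png

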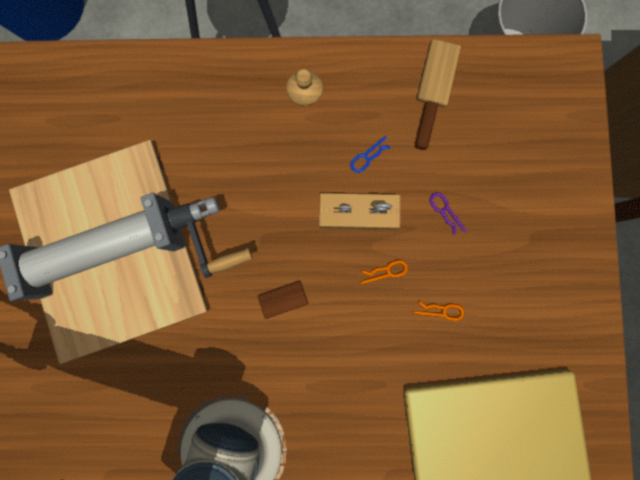

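View pics/side0.png

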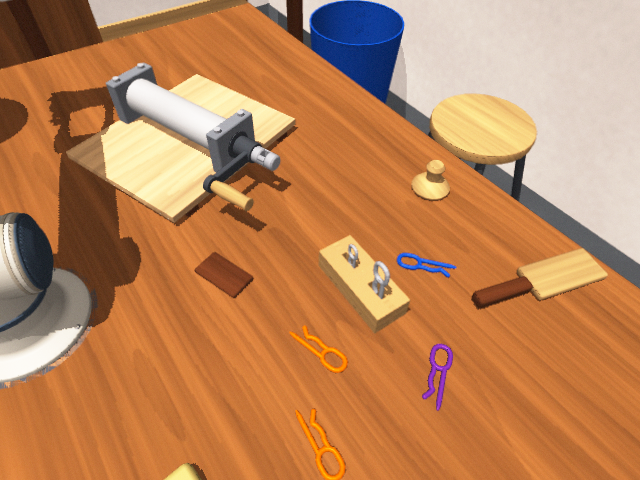

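The top view shows steel clips in the block at (343,208), small, and (381,207), large. In the side view they are at (352,255) and (380,280). The shaft end is at (205,208) top and (265,157) side. The blue, purple and orange clips lying flat are decoys. I'll confirm with enlarged crops.

```bash
python3 - <<'E'
from h import *
t=np.load('/tmp/top0.npz')['im'];s=np.load('/tmp/side0.npz')['im']
def c(im,x,y,w,h): return cv2.resize(im[y:y+h,x:x+w],(400,300),interpolation=cv2.INTER_CUBIC)
o=np.vstack([np.hstack([c(t,315,180,100,75),c(t,160,180,80,60)]),np.hstack([c(s,315,230,100,75),c(s,215,120,80,60)])])
cv2.imwrite('pics/crops.png',o[...,::-1])
E
```

```text
(no output)
```

View pics/crops.png

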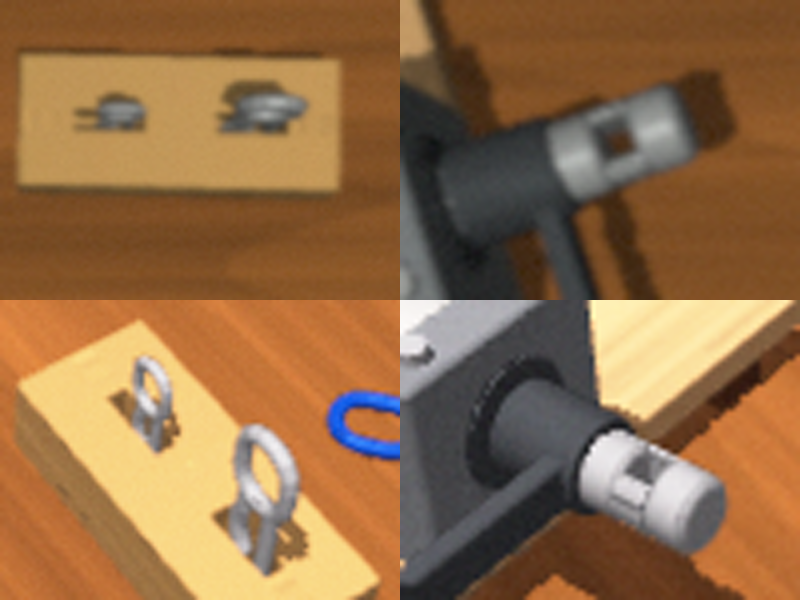

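```bash
python3 - <<'E'
from h import *
np.set_printoptions(precision=1,suppress=True)
print('loop tri',tri('top0',(381.5,206.7),'side0',(381.3,273)))
print('loop z92 top',onz('top0',(381.5,206.7),92),'side',onz('side0',(381.3,273),92))
for n,p in(('legA',(375.3,288.)),('legB',(382,297.))): print(n,onz('side0',p,48))
print('small', tri('top0',(345,207),'side0',(352.7,251)))
for p in ((320,193.5),(400,194.5),(400,228),(319.7,226.5)): print('blk',onz('top0',p,45))
print('hole tri',tri('top0',(203.4,208),'side0',(263.6,156.6)))
print('hole top z97',onz('top0',(203.4,208),96),onz('side0',(263.6,156.6),96))
# shaft axis: top-view ends of the crest line
a=onz('top0',(160+153/5+ 0,180+160/5),97);b=onz('top0',(160+285/5,180+118/5),97);print(a,b,np.degrees(np.arctan2(*(b-a)[1::-1])))
# edges of shaft silhouette in top view
for p,q in(((550,118),(675,83)),((575,202),(692,165))):
    a=onz('top0',(160+(p[0]-400)/5,180+p[1]/5),80);b=onz('top0',(160+(q[0]-400)/5,180+q[1]/5),80);print('edge',a,b,np.degrees(np.arctan2(*(b-a)[1::-1])))
# roller cylinder edges
E
```

```text
loop tri (array([ 505.4, -318.4,   95.5]), [np.float64(1.2507220328244308), np.float64(1.2507220328243474)])
loop z92 top [ 504.9 -318.1   92. ] side [ 508.6 -317.3   92. ]
legA [ 504.7 -314.4   48. ]
legB [ 502.3 -334.5   48. ]
small (array([ 507.9, -245.2,   74.7]), [np.float64(0.254360574538497), np.float64(0.2543605745384662)])
blk [ 542.  -193.6   45. ]
blk [ 538.4 -364.5   45. ]
blk [ 466.4 -362.6   45. ]
blk [ 470.9 -192.4   45. ]
hole tri (array([506.8,  46.5,  82.2]), [np.float64(0.165878488002756), np.float64(0.16587848800292132)])
hole top z97 [504.7  42.8  96. ] [499.  32.  96.]
[496.6  68.4  97. ] [513.3  15.1  97. ] -72.59785666595724
edge [516.7  75.   80. ] [530.9  23.4  80. ] -74.63547849667597
edge [481.6  63.9  80. ] [496.6  15.8  80. ] -72.71948237471048
```

```bash
python3 - <<'E'
from h import *
np.set_printoptions(precision=2,suppress=True)
s=manip.observe();T=np.array(s['tcp_rot']);c=vision.calibration('wrist');R=np.array(c['R']);o=-R.T@np.array(c['t'])
print('cam in tool',T.T@(o-s['eef_pos']),'fwd',T.T@R[2],'right',T.T@R[0],c['camera_matrix'][0][0])
d=np.array([505,43,400])-s['eef_pos'];print('to shaft tool units',T.T@d/25)
E
```

```text
cam in tool [ 31.6    0.87 -67.07] fwd [ 0.96 -0.    0.27] right [0. 1. 0.] 340.2168051113479
to shaft tool units [  0.18 -17.63  19.25]
```

```bash
python3 -m inch '[{"dp":[1,-9,10],"rotation":[0,0,0],"jaw":0.6},{"dp":[1,-9,10],"rotation":[0,0,0],"jaw":0.6},{"dp":[1,-9,10],"rotation":[0,0,0],"jaw":0.6},{"dp":[1,-9,10],"rotation":[0,0,0],"jaw":0.6},{"dp":[2,-17.6,19.2],"rotation":[-6,0,0],"jaw":0.6},{"dp":[2,-17.6,19.2],"rotation":[-6,0,0],"jaw":0.6},{"dp":[2,-17.6,19.2],"rotation":[-6,0,0],"jaw":0.6},{"dp":[2,-17.6,19.2],"rotation":[-6,0,0],"jaw":0.6},{"dp":[2,-17.6,19.2],"rotation":[-6,0,0],"jaw":0.6},{"dp":[2,-17.6,19.2],"rotation":[-6,0,0],"jaw":0.6},{"dp":[2,-17.6,19.2],"rotation":[-6,0,0],"jaw":0.6},{"dp":[2,-17.6,19.2],"rotation":[-6,0,0],"jaw":0.6}]'; cat > st.py <<'E'
import sys; from h import *
np.set_printoptions(precision=3,suppress=True)
s=manip.observe();T=np.array(s['tcp_rot']);y=T[:,1]
print('t',round(s['time_s'],2),'pos',np.array(s['eef_pos']),'yaw_y',np.degrees(np.arctan2(y[1],y[0])),'down',T[:,0],'F',np.array(s['force']),'w',s['grip_width'],'q',np.array(s['q']))
if len(sys.argv)>3: # target x y z of tcp
    print('tool units',T.T@(np.array([float(v) for v in sys.argv[1:4]])-s['eef_pos'])/25)
E
python3 st.py 505 43 355
```

```text
time_s: 1.1
eef_pos: [408.5, 185.8, 367.8]
tcp_rot: [[-0.0, -0.285, 0.958], [0.0, 0.958, 0.285], [-1.0, 0.0, -0.0]]
force: [0.8, 0.2, 0.3]
grip_width: 51.3
t 1.1 pos [408.521 185.822 367.77 ] yaw_y 106.56516534280718 down [-0.  0. -1.] F [0.831 0.16  0.282] w 51.28171830886813 q [ 0.351 -0.324  1.68   0.     1.786 -1.509]
tool units [ 0.51  -6.576  2.07 ]
```

```bash
python3 -m inch '[{"dp":[1.5,-6.6,2.1],"rotation":[0,0,0],"jaw":0.6},{"dp":[1.5,-6.6,2.1],"rotation":[0,0,0],"jaw":0.6},{"dp":[1.5,-6.6,2.1],"rotation":[0,0,0],"jaw":0.6},{"dp":[1.5,-6.6,2.1],"rotation":[0,0,0],"jaw":0.6},{"dp":[1.5,-6.6,2.1],"rotation":[0,0,0],"jaw":0.6},{"dp":[1.5,-6.6,2.1],"rotation":[0,0,0],"jaw":0.6},{"dp":[1.5,-6.6,2.1],"rotation":[0,0,0],"jaw":0.6}]' >/dev/null; python3 -c "
from h import *
save('wrist','w1')"; python3 st.py 505 -318 355
```

```text
t 1.73 pos [505.032  45.177 330.699] yaw_y 106.5591090421223 down [-0.001  0.001 -1.   ] F [-0.749  0.618  0.959] w 50.956873681081746 q [ 0.022 -0.162  1.609  0.001  1.696 -1.838]
tool units [ -0.982 -13.923  -4.142]
```

View pics/w1.png

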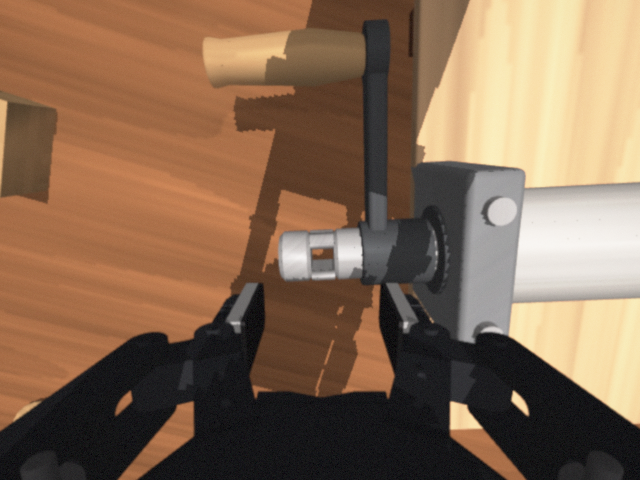

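Wrist view: the shaft runs along rows 230–282, its free end is at column 280, the hole is near (322,259) and the hub starts at column 360. Next I enlarge this and move towards the clip.

```bash
python3 -c "
from h import *
show('w1','w1c',(270,215,390,295),6)"
python3 -m inch '[{"dp":[-1,-14,-4.2],"rotation":[21.5,0,0],"jaw":0.6},{"dp":[-1,-14,-4.2],"rotation":[21.5,0,0],"jaw":0.6},{"dp":[-1,-14,-4.2],"rotation":[21.5,0,0],"jaw":0.6},{"dp":[-1,-14,-4.2],"rotation":[21.5,0,0],"jaw":0.6},{"dp":[-1,-14,-4.2],"rotation":[21.5,0,0],"jaw":0.6},{"dp":[-1,-14,-4.2],"rotation":[21.5,0,0],"jaw":0.6},{"dp":[-1,-14,-4.2],"rotation":[21.5,0,0],"jaw":0.6},{"dp":[-1,-14,-4.2],"rotation":[21.5,0,0],"jaw":0.6},{"dp":[-1,-14,-4.2],"rotation":[21.5,0,0],"jaw":0.6},{"dp":[-1,-14,-4.2],"rotation":[21.5,0,0],"jaw":0.6},{"dp":[-1,-14,-4.2],"rotation":[21.5,0,0],"jaw":0.6},{"dp":[-1,-14,-4.2],"rotation":[21.5,0,0],"jaw":0.6}]' >/dev/null; python3 st.py 505 -318 355
```

```text
t 2.73 pos [ 504.901 -319.684  356.424] yaw_y 20.321150630936106 down [ 0.001  0.    -1.   ] F [-0.328 -0.618 -0.244] w 51.20088843083485 q [-0.622  0.08   1.328  0.001  1.733 -0.976]
tool units [ 0.057  0.027 -0.062]
```

View pics/w1c.png

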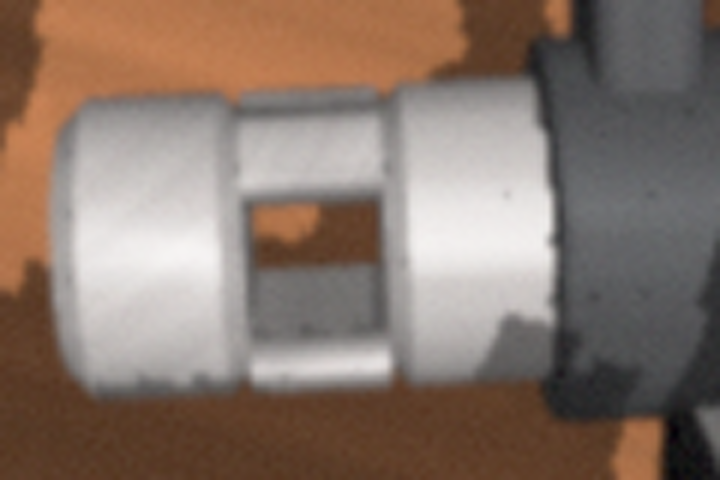

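```bash
python3 -m inch '[{"dp":[1.0,0,0],"rotation":[4.3,0,0],"jaw":0.6},{"dp":[1.0,0,0],"rotation":[4.3,0,0],"jaw":0.6},{"dp":[1.0,0,0],"rotation":[4.3,0,0],"jaw":0.6},{"dp":[1.0,0,0],"rotation":[4.3,0,0],"jaw":0.6},{"dp":[1.0,0,0],"rotation":[4.3,0,0],"jaw":0.6}]' >/dev/null; python3 st.py; python3 - <<'E'
from h import *
np.set_printoptions(precision=1,suppress=True)
save('wrist','w2')
im=np.load('/tmp/w2.npz')['im']; 
print('hole',onz('w1',(322.3,259.7),94))
f=lambda x,y,z:onz('w1',(270+x/6,215+y/6),z)
a=f(95,246,84);b=f(535,230,84);print(a,b,np.degrees(np.arctan2(*(a-b)[1::-1])))
a=f(60,248,84);print('end',a, 'hub edge',f(548,230,84))
cv2.imwrite('pics/w2c.png',cv2.resize(im[120:360,200:440],(720,600) if 0 else (600,600),interpolation=cv2.INTER_CUBIC)[...,::-1])
E
```

```text
t 3.15 pos [ 505.002 -319.276  331.602] yaw_y -0.5508889442044569 down [ 0.001 -0.    -1.   ] F [ 0.273 -0.382  0.699] w 50.75798690233204 q [-0.621  0.081  1.37   0.     1.689 -0.611]
hole [507.1  46.3  94. ]
[514.7  23.4  84. ] [499.2  69.4  84. ] -71.362213265726
end [516.1  19.8  84. ] hub edge [498.8  70.8  84. ]
```

View pics/w2c.png

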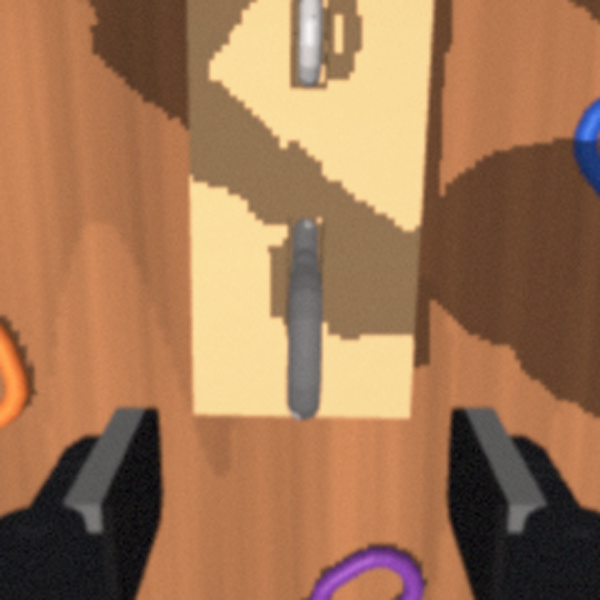

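The wrist crop shows the larger clip edge-on at crop columns 290–320, rows 222–415, centred between the jaws. The small clip stands behind it at (310,40). Now I work out the centre of its loop.

```bash
python3 - <<'E'
from h import *
np.set_printoptions(precision=1,suppress=True)
g=lambda x,y:(200+x/2.5,120+y/2.5)
o,d=ray('w2',g(303,416)); # line y = y0 + m*(z-92), tangent at far(-y) side
m=d[1]/d[2]; y92=o[1]+m*(92-o[2]); print('yc tangent', y92+np.hypot(18,24*m), 'm',m)
for z,p in((110,g(303,400)),(100,g(304,300)),(45,g(306,225))): print(z,onz('w2',p,z))
for p in((193,412),(412,417),(190,180),(423,180)):print('block',onz('w2',g(*p),45))
E
python3 st.py 505 -319 254
```

```text
yc tangent -320.02638688541595 m 0.43048746981575187
110 [ 505.3 -328.9  110. ]
100 [ 505.7 -306.8  100. ]
45 [ 506.5 -298.5   45. ]
block [ 469.5 -359.3   45. ]
block [ 540.2 -361.7   45. ]
block [ 471.9 -284.5   45. ]
block [ 541.6 -285.2   45. ]
t 3.2 pos [ 504.914 -319.581  331.651] yaw_y -0.5596529890376789 down [ 0.001 -0.001 -1.   ] F [0.171 0.233 0.472] w 51.41658588733709 q [-0.621  0.081  1.37   0.     1.689 -0.611]
tool units [ 3.106 -0.001 -0.025]
```

```bash
python3 -m inch '[{"dp":[3.1,0.02,0],"rotation":[0.15,0,0],"jaw":0.6},{"dp":[3.1,0.02,0],"rotation":[0.15,0,0],"jaw":0.6},{"dp":[3.1,0.02,0],"rotation":[0.15,0,0],"jaw":0.6},{"dp":[3.1,0.02,0],"rotation":[0.15,0,0],"jaw":0.4},{"dp":[3.1,0.02,0],"rotation":[0.15,0,0],"jaw":0},{"dp":[3.1,0.02,0],"rotation":[0.15,0,0],"jaw":0},{"dp":[3.1,0.02,0],"rotation":[0.15,0,0],"jaw":0},{"dp":[3.1,0.02,0],"rotation":[0.15,0,0],"jaw":0},{"dp":[3.1,0.02,0],"rotation":[0.15,0,0],"jaw":0},{"dp":[3.1,0.02,0],"rotation":[0.15,0,0],"jaw":0}]'; python3 st.py
```

```text
time_s: 4.03
eef_pos: [505.5, -321.4, 256.6]
tcp_rot: [[0.005, 1.0, -0.029], [-0.003, -0.029, -1.0], [-1.0, 0.005, 0.003]]
force: [0.3, 0.1, 6.8]
grip_width: 6.7
t 4.03 pos [ 505.468 -321.392  256.598] yaw_y -1.6419609051136468 down [ 0.005 -0.003 -1.   ] F [0.336 0.127 6.775] w 6.667440232485293 q [-0.623  0.107  1.476  0.     1.553 -0.595]
```

```bash
python3 -m inch '[{"dp":[-0.3,0,0],"rotation":[0,0,0],"jaw":0},{"dp":[-1,0,0],"rotation":[0,0,0],"jaw":0},{"dp":[-1.8,0,0],"rotation":[0,0,0],"jaw":0},{"dp":[-2.8,0,0],"rotation":[0,0,0],"jaw":0},{"dp":[-4,0,0],"rotation":[0,0,0],"jaw":0},{"dp":[-5,0,0],"rotation":[0,0,0],"jaw":0},{"dp":[-5,0,0],"rotation":[0,0,0],"jaw":0},{"dp":[-5,0,0],"rotation":[0,0,0],"jaw":0}]' >/dev/null; python3 st.py; python3 - <<'E'
from h import *
vision; save('side','s2'); 
im=np.load('/tmp/s2.npz')['im']; s=manip.observe(); g=np.array(s['eef_pos'])+155*np.array(s['tcp_rot'])[:,0]
u=proj('s2',g).astype(int);print(u)
x0,y0=u[0]-60,u[1]-40; print(x0,y0)
cv2.imwrite('pics/s2c.png',cv2.resize(im[y0:y0+120,x0:x0+130],None,fx=5,fy=5,interpolation=cv2.INTER_CUBIC)[...,::-1])
E
```

```text
t 4.7 pos [ 504.909 -320.964  380.918] yaw_y -1.6414267382561292 down [ 0.004 -0.003 -1.   ] F [ 0.298  0.304 -1.756] w 6.63168977345462 q [-0.623  0.081  1.284  0.     1.773 -0.594]
[392 221]
332 181
```

View pics/s2c.png

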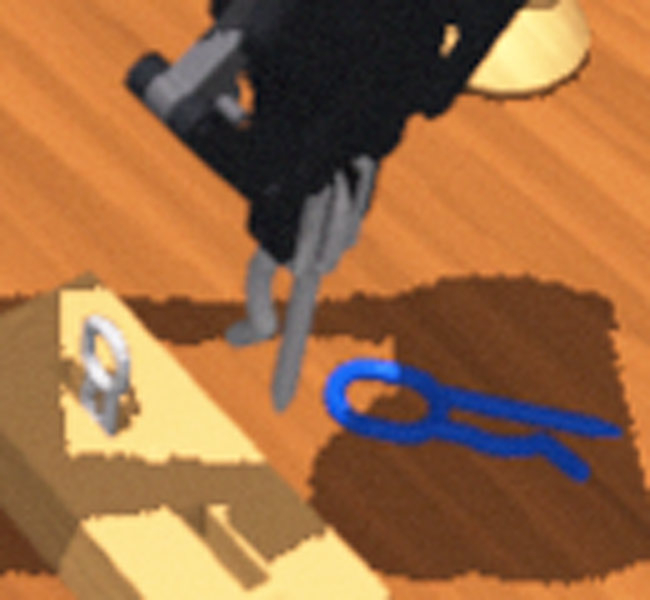

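The clip is out and held; the small clip still stands. The straight leg, on the right, has its tip at crop (284,408), and the sprung leg is on the left (+y). Now I intersect these rays with the clip plane.

```bash
cat > inpl.py <<'E'
from h import *
def inplane(src,uv,P,n):
    o,d=ray(src,uv); return o+d*(n@(P-o))/(n@d)
E
python3 - <<'E'
from inpl import *
np.set_printoptions(precision=1,suppress=True)
s=manip.observe();T=np.array(s['tcp_rot']);g=np.array(s['eef_pos'])+155*T[:,0]
print('grasp',g)
for n,p in(('tip',(283,410)),('leg1',(290,350)),('leg2',(302,270)),('foot end',(235,338)),('throat',(268,322)),('spr top',(262,262))):
    X=inplane('s2',(332+p[0]/5,181+p[1]/5),g,T[:,1]); print(n,X,'rel grasp y,z',X[1]-g[1],X[2]-g[2])
E
```

```text
grasp [ 505.  -321.   223.5]
tip [ 504.7 -330.4  136.7] rel grasp y,z -9.464908465134783 -86.83762686339685
leg1 [ 504.8 -328.   163.8] rel grasp y,z -7.040698760248802 -59.69721104544101
leg2 [ 504.8 -325.9  198.7] rel grasp y,z -4.97354897876221 -24.836235222191647
foot end [ 505.4 -305.5  145.7] rel grasp y,z 15.50217789098184 -77.8246152055417
throat [ 505.1 -317.3  166. ] rel grasp y,z 3.639432575065314 -57.56120244359215
spr top [ 505.3 -310.4  186.8] rel grasp y,z 10.619142188304124 -36.72984509912379
```

```bash
python3 -m inch '[{"dp":[0,-0.1,-14.8],"rotation":[14,0,0],"jaw":0},{"dp":[0,-0.1,-14.8],"rotation":[14,0,0],"jaw":0},{"dp":[0,-0.1,-14.8],"rotation":[14,0,0],"jaw":0},{"dp":[0,-0.1,-14.8],"rotation":[14,0,0],"jaw":0},{"dp":[0,-0.1,-14.8],"rotation":[14,0,0],"jaw":0},{"dp":[0,-0.1,-14.8],"rotation":[14,0,0],"jaw":0},{"dp":[0,-0.1,-14.8],"rotation":[14,0,0],"jaw":0},{"dp":[0,-0.1,-14.8],"rotation":[14,0,0],"jaw":0},{"dp":[0,-0.1,-14.8],"rotation":[14,0,0],"jaw":0},{"dp":[0,-0.1,-14.8],"rotation":[14,0,0],"jaw":0},{"dp":[0,-0.1,-14.8],"rotation":[14,0,0],"jaw":0},{"dp":[0,-0.1,-14.8],"rotation":[14,0,0],"jaw":0}]' >/dev/null
python3 -m inch '[{"dp":[0.4,0,0],"rotation":[0,0,0],"jaw":0},{"dp":[0.4,0,0],"rotation":[0,0,0],"jaw":0},{"dp":[0.4,0,0],"rotation":[0,0,0],"jaw":0}]' >/dev/null;python3 st.py 513.2 48.2 370; python3 - <<'E'
from h import *
save('side','s3');save('wrist','w3')
a=np.load('/tmp/s3.npz')['im'];b=np.load('/tmp/w3.npz')['im'];s=manip.observe(); g=np.array(s['eef_pos'])+155*np.array(s['tcp_rot'])[:,0]
u=proj('s3',g).astype(int); x0,y0=u[0]-40,u[1]-40; print(x0,y0,u)
o=np.hstack([cv2.resize(a[y0:y0+120,x0:x0+80],(400,600),interpolation=cv2.INTER_CUBIC),cv2.resize(b[100:400,220:420],(400,600),interpolation=cv2.INTER_CUBIC)])
cv2.imwrite('pics/s3c.png',o[...,::-1])
E
```

```text
t 6.0 pos [512.908  48.168 366.164] yaw_y -71.6520208084256 down [-0.003 -0.    -1.   ] F [ 0.347  1.065 -1.317] w 6.7837527141390845 q [ 0.028 -0.141  1.527 -0.     1.759  1.278]
tool units [-0.153  0.002 -0.011]
220 59 [260  99]
```

View pics/s3c.png

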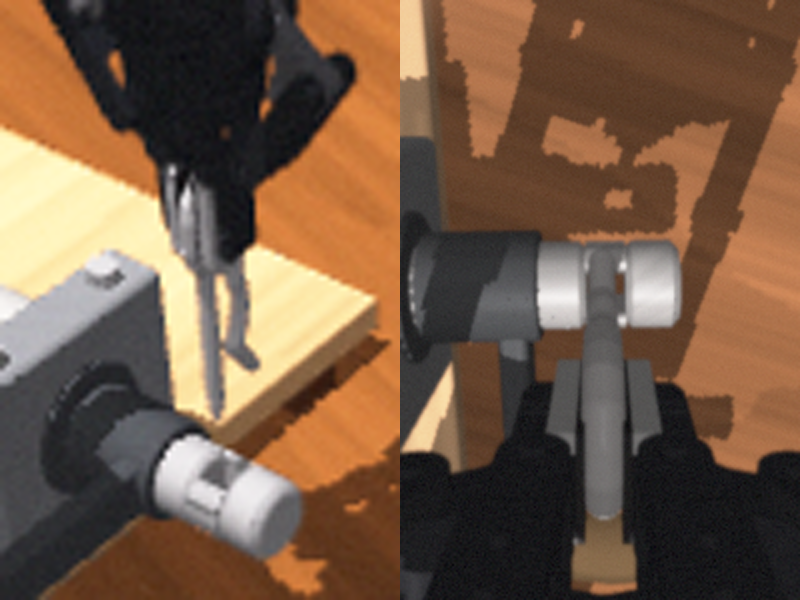

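```bash
python3 - <<'E'
from inpl import *
np.set_printoptions(precision=1,suppress=True)
s=manip.observe();T=np.array(s['tcp_rot']);g=np.array(s['eef_pos'])+155*T[:,0]
print('grasp',g)
for n,p in(('tip',(218,415)),('leg1',(213,375)),('leg2',(208,310)),('leg3',(205,275)),('foot end',(250,365)),('throat',(232,335)),('spr top',(238,270))):
    X=inplane('s3',(220+p[0]/5,59+p[1]/5),g,T[:,1]); print(n,X,'clip x,z rel grasp',-(X-g)@T[:,2],X[2]-g[2])
# hole from this wrist view: frame columns ; shaft axis end pts
for p in((603,285),(606,285),(538,285),(680,285)): print('w3',p,onz('w3',(220+(p[0]-400)/2,100+p[1]/2),88))
# side view hole
print('side hole', [onz('s3',(220+x/5,59+y/5),94) for x,y in((222,478),(220,470))])
E
```

```text
grasp [512.9  48.2 212.6]
tip [510.2  47.3 117.2] clip x,z rel grasp -2.711128551198249 -95.42011690239215
leg1 [509.6  47.1 137. ] clip x,z rel grasp -3.3677911390421857 -75.58129723817652
leg2 [510.3  47.4 166.8] clip x,z rel grasp -2.687319063284741 -45.77199503363764
leg3 [510.5  47.4 182.4] clip x,z rel grasp -2.4970778964841247 -30.265199993757193
foot end [530.1  53.9 128.8] clip x,z rel grasp 18.199003445627547 -83.85989688610803
throat [521.7  51.1 148.3] clip x,z rel grasp 9.327014912292228 -64.27393906423632
spr top [527.8  53.2 174.4] clip x,z rel grasp 15.765838320231033 -38.22194448623523
w3 (603, 285) [509.7  47.8  88. ]
w3 (606, 285) [510.   46.7  88. ]
w3 (538, 285) [502.   71.1  88. ]
w3 (680, 285) [518.8  20.1  88. ]
side hole [array([504.6,  38.5,  94. ]), array([506.5,  43.1,  94. ])]
```

```bash
python3 -m inch '[{"dp":[0.55,0,0.07],"rotation":[0,0,0],"jaw":0},{"dp":[0.55,0,0.07],"rotation":[0,0,0],"jaw":0},{"dp":[0.55,0,0.07],"rotation":[0,0,0],"jaw":0},{"dp":[0.55,0,0.07],"rotation":[0,0,0],"jaw":0}]' >/dev/null;python3 st.py; python3 - <<'E'
from h import *
save('side','s4');save('wrist','w4');save('top','t4')
a=np.load('/tmp/s4.npz')['im'];b=np.load('/tmp/w4.npz')['im']
o=np.hstack([cv2.resize(a[110:185,235:285],(400,600),interpolation=cv2.INTER_CUBIC),cv2.resize(b[190:340,270:370],(400,600),interpolation=cv2.INTER_CUBIC)])
cv2.imwrite('pics/s4c.png',o[...,::-1])
print(proj('s4',(506.5,46,94)))
E
```

```text
t 6.43 pos [511.414  48.176 354.88 ] yaw_y -71.66548120185247 down [ 0.  0. -1.] F [-0.395  1.185 -1.399] w 6.9722900561299115 q [ 0.028 -0.146  1.552  0.     1.736  1.278]
[263.25825196 152.22897656]
```

View pics/s4c.png

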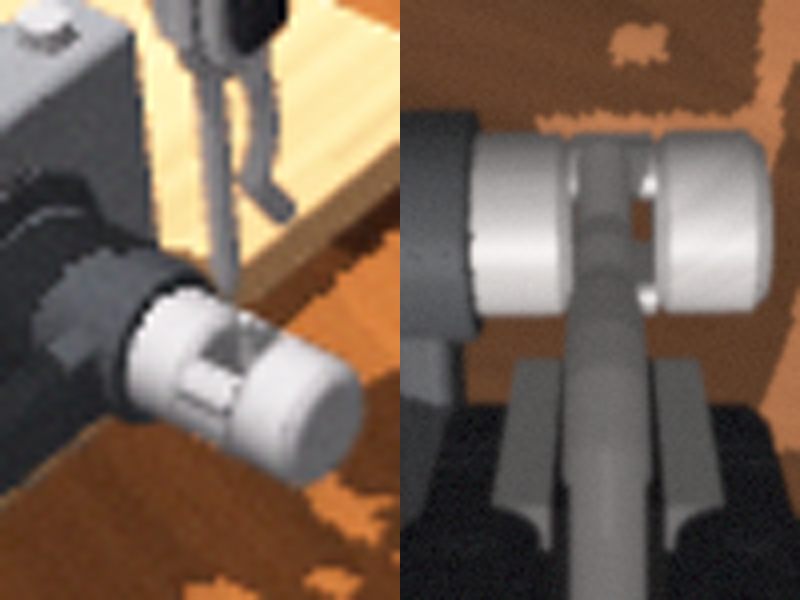

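The side crop shows the straight tip at (229,298), just above the hole quad centred near (243,348). In the wrist crop the clip is at column 605 and the gap centre at column 612, about 1 mm towards the free end. Next I compare the vertical drop of the tip with the hole centre.

```bash
python3 - <<'E'
from inpl import *
np.set_printoptions(precision=2,suppress=True)
s=manip.observe();T=np.array(s['tcp_rot']);g=np.array(s['eef_pos'])+155*T[:,0]
px=lambda x,y:(235+x/8,110+y/8)
tip=inplane('s4',px(229,298),g,T[:,1]);print('tip',tip,tip-g)
for n,q in(('c',(243,348)),('c2',(238,350))):
    h=onz('s4',px(*q),94);print('hole side',h)
t=onz('s4',px(229,298),104);print('tip at z104',t)
d=h-t;print('needed tool y,z mm',d@T[:,1],d@T[:,2])
for n,q in (('back',(243,318)),('right',(280,342)),('left',(205,350)),('front',(240,382))): print(n,onz('s4',px(*q),93), (onz('s4',px(*q),93)-tip)@T[:,1:])
# free-end disc: centre at z80
print('end disc centre',onz('s4',px(312,430),80))
E
```

```text
tip [509.24  47.56 104.37] [ -2.39  -0.82 -95.8 ]
hole side [507.96  40.24  94.  ]
hole side [506.53  40.29  94.  ]
tip at z104 [509.46  47.96 104.  ]
needed tool y,z mm 6.354320096851416 5.206151743641311
back [514.62  51.27  93.  ] [-1.83 -6.26]
right [517.43  38.03  93.  ] [11.61 -4.76]
left [500.25  46.03  93.  ] [-1.38  9.03]
front [501.12  30.62  93.  ] [13.51 13.06]
end disc centre [513.64  18.31  80.  ]
```

```bash
python3 -m inch '[{"dp":[0.2,0.04,0],"rotation":[0,0,0],"jaw":0},{"dp":[0.4,0.04,0],"rotation":[0,0,0],"jaw":0},{"dp":[0.6,0.04,0],"rotation":[0,0,0],"jaw":0},{"dp":[0.8,0.04,0],"rotation":[0,0,0],"jaw":0},{"dp":[0.8,0.04,0],"rotation":[0,0,0],"jaw":0}]' ;python3 st.py
```

```text
time_s: 7.0
eef_pos: [511.5, 47.5, 332.5]
tcp_rot: [[-0.003, 0.315, -0.949], [-0.0, -0.949, -0.315], [-1.0, -0.001, 0.003]]
force: [0.5, -0.1, -1.5]
grip_width: 6.8
t 7.0 pos [511.451  47.522 332.523] yaw_y -71.64133944807617 down [-0.003 -0.    -1.   ] F [ 0.486 -0.132 -1.453] w 6.8192681955560905 q [ 0.026 -0.143  1.589  0.     1.699  1.277]
```

```bash
python3 -m inch '[{"dp":[0.2,0,0],"rotation":[0,0,0],"jaw":0},{"dp":[0.4,0,0],"rotation":[0,0,0],"jaw":0},{"dp":[0.6,0,0],"rotation":[0,0,0],"jaw":0},{"dp":[0.6,0,0],"rotation":[0,0,0],"jaw":0}]' |grep -v rot;python3 st.py; python3 - <<'E'
from h import *
save('side','s5');save('wrist','w5')
a=np.load('/tmp/s5.npz')['im'];b=np.load('/tmp/w5.npz')['im']
o=np.hstack([cv2.resize(a[110:185,235:285],(400,600),interpolation=cv2.INTER_CUBIC),cv2.resize(b[190:340,270:370],(400,600),interpolation=cv2.INTER_CUBIC)])
cv2.imwrite('pics/s5c.png',o[...,::-1])
E
```

```text
time_s: 7.33
eef_pos: [511.6, 47.5, 318.0]
force: [-0.7, 0.4, -0.8]
grip_width: 6.3
t 7.33 pos [511.552  47.535 318.003] yaw_y -71.64436020554673 down [-0.002 -0.    -1.   ] F [-0.741  0.365 -0.791] w 6.2537710979667445 q [ 0.026 -0.141  1.612  0.     1.672  1.277]
```

View pics/s5c.png

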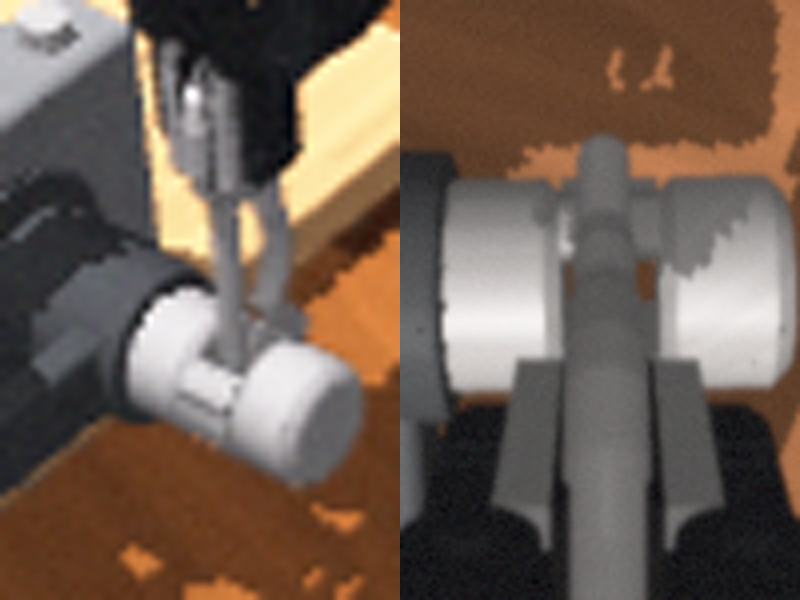

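The straight leg is inside the hole (side crop (232,350)), centred in the gap in the wrist view (605 against 610). The sprung foot sits over the far side of the shaft. I push on in steps and watch the force.

```bash
python3 -m inch '[{"dp":[0.2,0,0],"rotation":[0,0,0],"jaw":0},{"dp":[0.4,0,0],"rotation":[0,0,0],"jaw":0},{"dp":[0.6,0,0],"rotation":[0,0,0],"jaw":0},{"dp":[0.6,0,0],"rotation":[0,0,0],"jaw":0}]' |grep -v rot
python3 -m inch '[{"dp":[0.15,0,0],"rotation":[0,0,0],"jaw":0},{"dp":[0.3,0,0],"rotation":[0,0,0],"jaw":0},{"dp":[0.4,0,0],"rotation":[0,0,0],"jaw":0},{"dp":[0.4,0,0],"rotation":[0,0,0],"jaw":0}]' |grep -v rot
```

```text
time_s: 7.77
eef_pos: [511.9, 47.6, 303.5]
force: [4.2, 1.8, -2.8]
grip_width: 7.0
time_s: 8.1
eef_pos: [511.7, 47.6, 293.0]
force: [3.7, 1.1, -5.8]
grip_width: 6.5
```

```bash
python3 -m inch '[{"dp":[0.15,0,0],"rotation":[0,0,0],"jaw":0},{"dp":[0.3,0,0],"rotation":[0,0,0],"jaw":0},{"dp":[0.3,0,0],"rotation":[0,0,0],"jaw":0}]' |grep -v rot
python3 -m inch '[{"dp":[0.12,0,0],"rotation":[0,0,0],"jaw":0},{"dp":[0.24,0,0],"rotation":[0,0,0],"jaw":0},{"dp":[0.24,0,0],"rotation":[0,0,0],"jaw":0}]' |grep -v rot
```

```text
time_s: 8.35
eef_pos: [511.5, 47.5, 285.6]
force: [5.3, 1.7, -3.9]
grip_width: 6.7
time_s: 8.6
eef_pos: [512.0, 47.6, 281.0]
force: [8.0, 2.2, -1.3]
grip_width: 6.4
```

```bash
python3 -m inch '[{"dp":[0.1,0,-0.04],"rotation":[0,0,0],"jaw":0},{"dp":[0.16,0,-0.04],"rotation":[0,0,0],"jaw":0},{"dp":[0.16,0,-0.04],"rotation":[0,0,0],"jaw":0}]' |grep -v rot; python3 - <<'E'
from h import *
save('side','s6');save('wrist','w6')
a=np.load('/tmp/s6.npz')['im'];b=np.load('/tmp/w6.npz')['im']
o=np.hstack([cv2.resize(a[110:185,235:285],(400,600),interpolation=cv2.INTER_CUBIC),cv2.resize(b[190:340,270:370],(400,600),interpolation=cv2.INTER_CUBIC)])
cv2.imwrite('pics/s6c.png',o[...,::-1])
E
```

```text
time_s: 8.85
eef_pos: [513.2, 47.9, 277.6]
force: [7.2, 1.7, 0.2]
grip_width: 6.8
```

View pics/s6c.png

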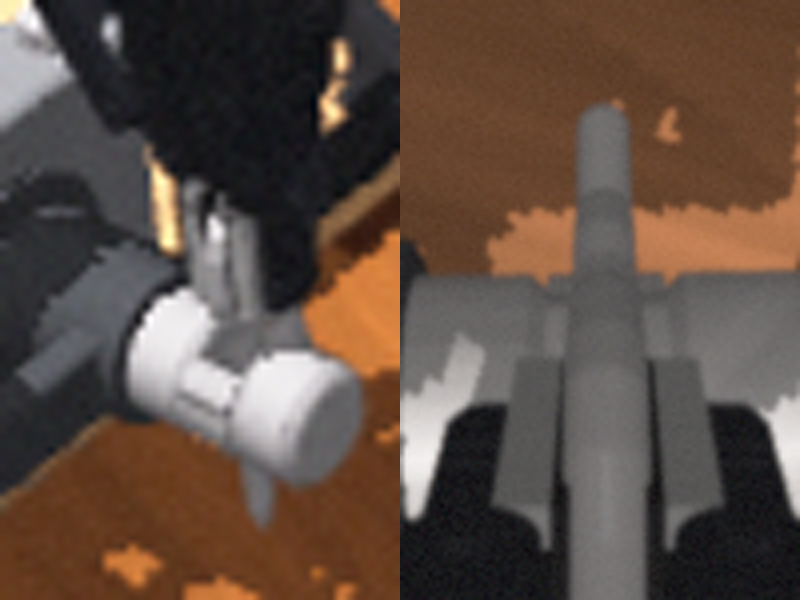

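The tip sticks out below the shaft at side crop (262,525), and the loop is close to the shaft with no upward reaction yet. I press down to the stop.

```bash
python3 - <<'E'
from inpl import *
s=manip.observe();T=np.array(s['tcp_rot']);g=np.array(s['eef_pos'])+155*T[:,0]
X=inplane('s6',(235+262/8,110+526/8),g,T[:,1]);print(X,X-g)
E
python3 -m inch '[{"dp":[0.08,0,0],"rotation":[0,0,0],"jaw":0},{"dp":[0.16,0,0],"rotation":[0,0,0],"jaw":0},{"dp":[0.16,0,0],"rotation":[0,0,0],"jaw":0}]' |grep -v rot
python3 -m inch '[{"dp":[0.08,0,0],"rotation":[0,0,0],"jaw":0},{"dp":[0.16,0,0],"rotation":[0,0,0],"jaw":0},{"dp":[0.16,0,0],"rotation":[0,0,0],"jaw":0}]' |grep -v rot
```

```text
[512.44656804  47.48005494  25.97720604] [ -1.24334091  -0.4862949  -96.59134783]
time_s: 9.2
eef_pos: [513.3, 48.0, 275.5]
force: [5.8, 1.8, 7.8]
grip_width: 6.4
time_s: 9.45
eef_pos: [513.2, 48.0, 275.1]
force: [-2.8, 1.4, 23.3]
grip_width: 6.6
```

```bash
python3 -m inch '[{"dp":[-0.2,0,0],"rotation":[0,0,0],"jaw":0},{"dp":[-0.2,0,0],"rotation":[0,0,0],"jaw":0.25},{"dp":[-0.2,0,0],"rotation":[0,0,0],"jaw":0.25},{"dp":[-0.2,0,0],"rotation":[0,0,0],"jaw":0.25},{"dp":[-0.2,0,0],"rotation":[0,0,0],"jaw":0.25},{"dp":[-0.2,0,0],"rotation":[0,0,0],"jaw":0.25},{"dp":[-0.6,0,0],"rotation":[0,0,0],"jaw":0.25},{"dp":[-1.2,0,0],"rotation":[0,0,0],"jaw":0.25},{"dp":[-2,0,0],"rotation":[0,0,0],"jaw":0.3},{"dp":[-3,0,0],"rotation":[0,0,0],"jaw":0.4},{"dp":[-4.5,0,0],"rotation":[0,0,0],"jaw":0.4},{"dp":[-5,0,0],"rotation":[0,0,0],"jaw":0.4}]' |grep -v rot; 
python3 -m inch '[{"dp":[-1,0,3],"rotation":[0,0,0],"jaw":0.4},{"dp":[-1,0,3],"rotation":[0,0,0],"jaw":0.4},{"dp":[-1,0,3],"rotation":[0,0,0],"jaw":0.4},{"dp":[-1,0,3],"rotation":[0,0,0],"jaw":0.4}]' |grep -v rot;python3 - <<'E'
from h import *
save('side','s7');save('wrist','w7');save('top','t7')
a=np.load('/tmp/s7.npz')['im'];b=np.load('/tmp/w7.npz')['im'];c=np.load('/tmp/t7.npz')['im']
R=lambda i,x,y,w,h,W,H:cv2.resize(i[y:y+h,x:x+w],(W,H),interpolation=cv2.INTER_CUBIC)
o=np.hstack([R(a,225,95,75,90,500,600),np.vstack([R(b,0,0,640,480,300,225),R(c,170,180,60,45,300,225),R(a,300,220,125,62,300,150)])])
cv2.imwrite('pics/s7c.png',o[...,::-1])
E
```

```text
time_s: 10.45
eef_pos: [512.4, 47.8, 400.1]
force: [0.6, -0.2, 1.8]
grip_width: 34.3
time_s: 10.78
eef_pos: [440.3, 23.9, 421.2]
force: [0.5, 0.3, 0.5]
grip_width: 34.2
```

View pics/s7c.png

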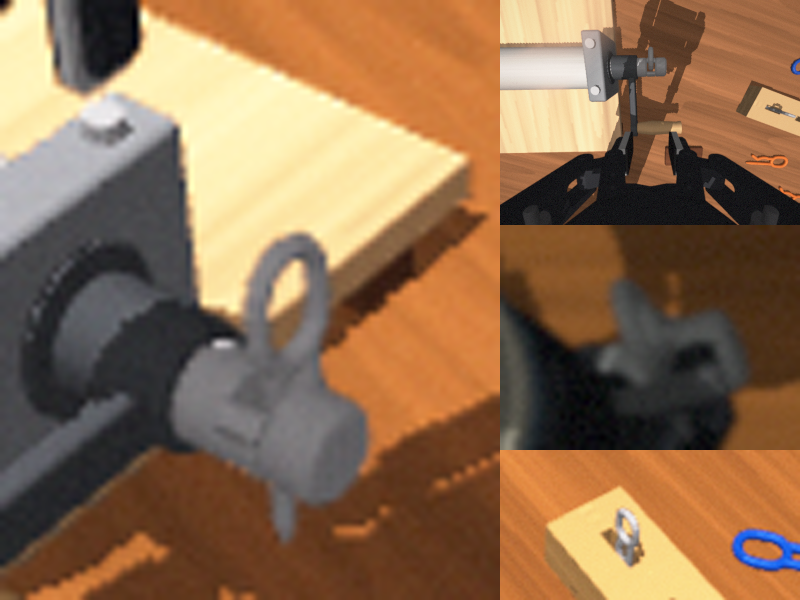

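The clip stands in the shaft with its loop top at crop (288,237) and its tip below the shaft at (286,540). The small clip is still in its slot. One numeric check for lean and height.

```bash
python3 - <<'E'
from inpl import *
np.set_printoptions(precision=1,suppress=True)
n=np.array([.315,-.949,0]);P=np.array([506.5,46,80]);cx=np.array([.949,.315,0])
for k,p in(('looptop',(288,235)),('loop left',(247,305)),('loop right',(328,295)),('loop hole',(289,293)),('tip',(286,543)),('leg under shaft',(284,500))):
    X=inplane('s7',(225+p[0]/6.667,95+p[1]/6.667),P,n);print(k,X,'along clip x',(X-P)@cx,'z',X[2])
s=manip.observe();print(s['time_s'],s['grip_width'])
E
```

```text
looptop [525.5  52.3 136. ] along clip x 19.981853834270474 z 135.96577683958662
loop left [506.3  45.9 122.9] along clip x -0.19626898479302735 z 122.9426150218967
loop right [540.2  57.2 104.3] along clip x 35.55259123860717 z 104.27560564113048
loop hole [523.8  51.8 115.8] along clip x 18.27168214167323 z 115.81434641225962
tip [513.   48.2  23.2] along clip x 6.854994210373619 z 23.162422196694706
leg under shaft [513.9  48.5  40.9] along clip x 7.780372464781513 z 40.8729820688128
10.9333 34.5704725923257
```

```bash
python3 -c "
from plant import manip
print(manip.finish_job())"
```

```text
the job is handed in; nothing more can be done
None
```

I lifted the larger steel clip out of the block and pushed its straight leg down through the shaft's cross hole. It hit the stop, with the upward force rising to 23 N. I then let go, backed away and handed the job in at about 11 s.

- **Height and lean:** The last pictures show the clip standing on the shaft with its tip out below. Its height matches fully home once the side camera's roughly 6 mm low reading is allowed for. It leans about 2–2.5° in its own plane.
- **Sideways offset:** The clip sits roughly 3–4 mm towards its sprung-leg side. The side camera reads about 7 mm before correction, and the 4 mm limit is only just met if the correction is right. The hole allows about 3.5 mm of play.
- **Sprung leg:** I could not see it behind the shaft after release, so the snap is inferred. The vertical force went slightly negative as the throat passed, then the clip came to a firm stop.
- **Small clip:** It still stands in its slot, and the gripper touches nothing.

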